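# Start the lens edger from its control pad

## Robot

A 6-joint arm with a two-finger parallel gripper is mounted at the origin on a cart in front of the work surface, level with it; the furniture and walls round the work are solid. World frame = base frame: x ahead of the robot, y to its left, z up, the work surface at z = 0. Lengths are in m, angles in rad, forces in N, time in s.
With the tool pointing down it reaches from about 0.25 to 0.8 m from the base axis. Payload 3.9 kg.
Tool frame: the origin (TCP) lies between the finger pads; the fingertips stand 19 mm ahead of it and the grasp point (between the pads) is the TCP (manip.tip_extent is the z of the fingertips in the tool frame, in m); z points along the fingers, y is the line along which they close (so a half turn about z gives the same grasp; the last joint's range is limited). The gripper opens to 85 mm and grips with 20 to 120 N. Pads are 22 mm wide; open, the fingers measure 114 mm over their backs; the gripper's body (76 mm by 85 mm) begins 54 mm behind the grasp point. The pads swing forward as they close: fully open they stand 13 mm farther back than shut.
Start: joints at [1.184, 0.26, -0.138, 1.173, 0, 1.571], TCP at [0.198, 0.486, 0.25] pointing down, gripper open.
Joint ranges: [-2.78, 2.78], [-0.83, 1.72], [-1.28, 1.37], [-1.9, 2.12], [-1.57, 1.48], [-3.14, 3.14]. Speed limits (rad/s): [2.57, 2.57, 3.14, 3.14, 3.14, 3.14].

## Interface

Orientations are given as a unit quaternion [w, x, y, z].
In Python, from plant import manip gives the robot as it stands. The module is installed in compiled form; this text tells all that it offers.
- The arm moves only by the tool servo_tool, never from a script. Its argument "moves" is a list of rows, each an object with "delta_pos": the shift along the tool's x, y, z in mm, a list of three; "delta_rot": the turn, a rotation vector about the tool's x, y, z in rad, a list of three. A call has exactly 5 rows; each row is the pose to reach, as a shift and turn from the pose commanded when the call began, along the tool's axes at that moment; what a row does not reach only later rows make up. A row lasts 1/12 s, in which the tool goes at most 41.7 mm and 7.16 degrees, less where a joint would pass 70% of its speed; a pose out of reach is approached as far as the arm can. A call with a gripper value outside its range is refused whole. "fingers" is the finger opening in mm, from 0 to 85.4, set as the call begins (left out, the last holds). The fingers move at their own pace and stop on an object; "grip_force" is the grip in N (left out, the last holds). Time passes only in rows, so rows that repeat a pose let the fingers close, or fill a call up. It gives the time, the measured TCP pose, the force, the opening and the grip force at its end, in the units of the state.
- manip.state(): the state, without advancing time (a new reading comes with each control period).
- manip.get_image(name): name is "scene" or "side" or "wrist"; returns (picture, depth): 400x640x3 uint8, red, green, blue; 400x640 float32, m along the optical axis (not along the pixel's ray), 0 where there is no reading.
- manip.calibration(name): a dict with "fx", "fy", "cx", "cy" (pixels), "world_from_camera" (4x4, takes a point from camera to world coordinates). Camera axes: x right, y up, looking along -z (the intrinsics and any distortion apply to the point x, -y, -z); pixel columns grow to the right and rows downward; lengths in m; the calibration is good to about 2 mm. A picture is of the moment at which its call begins: read the wrist's pose just before it. calibration takes no time and is no camera call; for the wrist camera it gives the pose at the moment of the call.
- manip.sign_off(): hands the job in; it is judged then, once.
The state is a dict: "time_s": time; "qpos": joint angles; "dq": joint speeds; "tau": joint torques, N m; "eef_pos": TCP position; "tool_rot": TCP orientation; "contact_force": force on the tool from outside, world axes, zero at the start; "wrist_torque": the same for the moment, N m; "width": finger opening in m; "grasp_force": force on a finger pad.
Only numpy, scipy, OpenCV 4.12 (cv2) and the standard library are available. Lean on these libraries where they do the work, as an engineer would, in place of code of your own. Each camera call takes 0.05 s, during which the arm holds its last target. There are 200 camera calls.

## Task

Start the edger from its control pad, pressing with the closed fingertips: first push down the raised, white-marked end of the black rocker until it is fully on, then press the yellow button fully down so that it stays in, then press the green button fully down and keep it held down; the program finishes while the fingers are still holding green down. Do not press the red or blue button, and do not move, pick up or knock any of the loose things lying about.

Things in the scene. Friction and masses are not known exactly. Their poses are not given: they have to be found in the camera images.
- pad: the edger's control pad, a low fixed box, 150 (its x) x 210 (y) x 40 mm high, grey with black top; origin at its underside's centre, x away from the robot, y left. Turned up to 0.4 rad. On top: a black rocker at the left (y = +68 mm) and four equal push buttons in a square to its right (x = +-32 mm, y = -2 and -66 mm); which colour is where changes from start to start
- rocker (a joint): black rocker switch, 58 mm long (pad's x), 26 mm wide, top a shallow V, tilting about the pad's y. In rad: -0.22 to -0.16 = off at the start (the far end, marked with a white line, stands up to 68 mm above the worktop); +0.22 = fully on (far half pressed level, its top 55 mm above the worktop). Stays where left; takes about 2 N. The bezel round it is 44 mm above the worktop
- rocker_press (a point): middle of the top face of the rocker's far half (with the white line), 17 mm from the rocker's axis: the place to press; moves with it; 55 mm above the worktop when on
- yellow_cap (a joint): travel of the yellow button in m: 0 = up, 0.007 = fully down. A latching button: it has no return spring, takes about 2.5 N, and stays down where it was pressed to
- green_cap (a joint): travel of the green button in m: 0 = up, 0.007 = fully down. A hold-to-run button: a spring pushes it back (1.2 N at the top, 4 N fully down), so it comes up when let go
- red_cap (a joint): travel of the red button in m, 0 = up, 0.007 = down; sprung like the green one; not to be pressed
- blue_cap (a joint): travel of the blue button in m, 0 = up, 0.007 = down; sprung like the green one; not to be pressed
- green_module: the green button with its fixed grey 46 mm square base; origin at the centre of the base's underside, on the pad's top, 40 mm above the worktop
- yellow_top (a point): centre of the top face of the yellow button's round cap (32 mm across); 59 mm above the worktop when up, 52 mm when fully down; the metal collar round it is 49 mm above the worktop
- green_top (a point): centre of the top face of the green button's round cap (32 mm across); 59 mm above the worktop when up, 52 mm when fully down; the metal collar round it is 49 mm above the worktop
- red_top (a point): centre of the top face of the red button's round cap (32 mm across); 59 mm above the worktop when up, 52 mm when fully down; the metal collar round it is 49 mm above the worktop
- blue_top (a point): centre of the top face of the blue button's round cap (32 mm across); 59 mm above the worktop when up, 52 mm when fully down; the metal collar round it is 49 mm above the worktop
- screwdriver: screwdriver, 115 mm long, 10 mm thick, lying close in front of the pad (robot side); a bystander
- tweezers: steel tweezers, 115 mm long, lying close behind the pad; a bystander
- black_cup: black cup, 92 mm across, 78 mm tall, standing behind the pad; a bystander
- spray_bottle: lens-cleaner bottle, 38 mm across, 120 mm tall, standing behind the pad; a bystander
- drop_bottle: small white bottle with a red cap, 32 mm across, 82 mm tall, standing behind the pad; a bystander
- lens_blank: clear round lens blank, 67 mm across, 12 mm thick, lying to the left of the pad; a bystander
- glasses_case: closed glasses case, 60 x 150 x 36 mm, left on the worktop; a bystander
- pliers: pliers, 131 x 53 x 14 mm, lying at the left of the worktop; a bystander

How it is judged:
On the way, in this order (a step that is already met when the one before it is completed fails the run):
1. the rocker is switched on (value of joint rocker above 0.14 rad), for 0.2 s.
2. the yellow button is pressed in (value of joint yellow_cap above 0.0048 m), for 0.2 s.
3. the green button is held down (value of joint green_cap above 0.004 m and contact force between the fingers and green_module above 1 N), for 0.3 s.
At the end, for the whole second after the job is handed in: The rocker is on (above 0.14 rad), the yellow button is in (more than 4.8 of its 7 mm), the fingers hold the green button down (more than 4 of its 7 mm, with more than 1 N), red and blue are up (less than 2 mm), and every loose thing is within 20 mm of where it was (all of step 3 and value of joint rocker above 0.14 rad and value of joint yellow_cap above 0.0048 m and value of joint each of red_cap, blue_cap below 0.002 m and distance of each of screwdriver, tweezers, black_cup, spray_bottle, drop_bottle, lens_blank, glasses_case, pliers from where it was at the start of the episode below 0.02 m); the arm keeps its last pose, push and grip.
It fails at once if the yellow button is pressed before the rocker is on (value of joint yellow_cap above 0.003 m and value of joint rocker below 0.1 rad).
It fails at once if the green button is pressed before the yellow one is in (value of joint green_cap above 0.003 m and value of joint yellow_cap below 0.0045 m).
It fails at once if the red or the blue button is pressed (value of joint any of red_cap, blue_cap above 0.003 m).
It fails at once if a loose thing is moved, lifted or knocked away (distance of any of screwdriver, tweezers, black_cup, spray_bottle, drop_bottle, lens_blank, glasses_case, pliers from where it was at the start of the episode above 0.02 m).
It also fails if it takes over 34 s, if anything falls off the work surface, if the arm or the gripper's body presses on something with over 40 N, if the wrist force passes 120 N, or if a joint passes its speed limit or range.

## Working session

There is one attempt and no reset: what is moved stays moved. The work goes in short steps, Python scripts to look and compute and a tool call to move; the robot and the scene stay as the last step left them, time stands still between calls to the robot, and variables do not carry over. Pictures are saved under pics/ and viewed, at most 10 in all, crops included, and the job is handed in when it is done.

Besides the shell and the picture viewer there is one more tool, called as a command line: name --argument value ..., lists and objects as JSON in quotes. servo_tool: Moves the arm, as the interface text tells. Its arguments: {"type":"object","properties":{"moves":{"type":"array"},"fingers":{"type":"number"},"grip_force":{"type":"number"}},"required":["moves"]}

```bash
mkdir -p pics
cat > h.py <<'E'
import numpy as np, cv2
from plant import manip
def snap(n):
    c=manip.calibration(n); p,d=manip.get_image(n); return p,d,c
def ray(c,u,v,z):
    T=np.array(c["world_from_camera"]); d=T[:3,:3]@np.array([(u-c["cx"])/c["fx"],-(v-c["cy"])/c["fy"],-1]); o=T[:3,3]
    return o+d*(z-o[2])/d[2]
E
python3 - <<'E'
from h import *
s=manip.state(); print(s["time_s"],s["eef_pos"],s["tool_rot"],s["width"],manip.tip_extent)
for n in("scene","side"):
    p,d,c=snap(n); cv2.imwrite(f"pics/{n}0.png",p[:,:,::-1]); np.save(n+"p",p); np.save(n+"d",d); np.save(n+"c",c,allow_pickle=True)
    print(n,{k:np.round(v,3).tolist() if not isinstance(v,str) else v for k,v in c.items()})
E
```

```text
0.0 [0.19780147 0.48560787 0.24947851] [-1.71101624e-04  1.92192660e-01  9.81356732e-01 -9.57495781e-04] 0.08547890951106792 0.019
scene {'fx': 511.401, 'fy': 511.401, 'cx': 328.345, 'cy': 201.441, 'world_from_camera': [[0.779, 0.368, -0.508, -0.125], [-0.627, 0.466, -0.624, -0.849], [0.008, 0.805, 0.594, 0.892], [0.0, 0.0, 0.0, 1.0]]}
side {'fx': 485.037, 'fy': 485.037, 'cx': 320.279, 'cy': 194.365, 'world_from_camera': [[-0.568, 0.664, -0.487, -0.133], [-0.823, -0.454, 0.34, 0.521], [0.005, 0.594, 0.805, 1.224], [0.0, 0.0, 0.0, 1.0]]}
```

View pics/scene0.png

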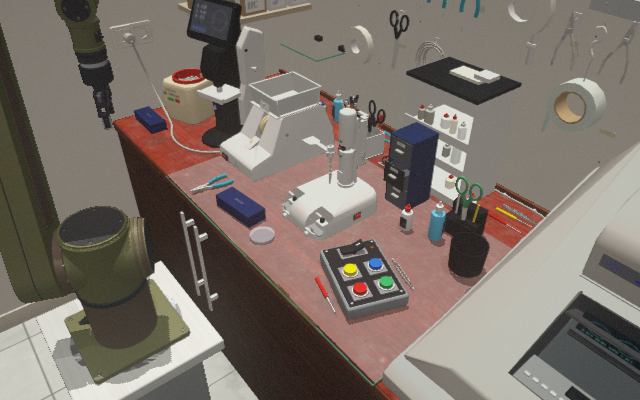

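View pics/side0.png

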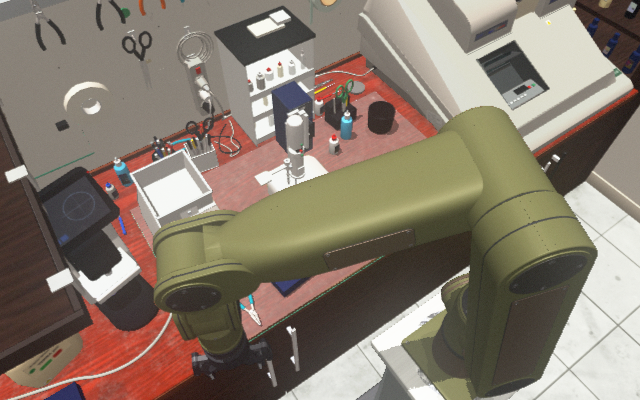

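The scene picture shows the pad, with yellow (350,270), blue (376,264), red (360,289), green (386,283) and the rocker at about (353,250). In the side view the arm hides the pad.

```bash
cat > m.py <<'E'
from h import *
def caps(p,c,box=None,zz=.059):
    h=cv2.cvtColor(p,cv2.COLOR_RGB2HSV); out={}
    R={"yellow":(24,34),"blue":(100,122),"green":(45,85),"red":(0,6)}
    if box is None: box=(0,640,0,400)
    x0,x1,y0,y1=box
    for k,(a,b) in R.items():
        m=cv2.inRange(h,(a,150,90),(b,255,255)); q=np.zeros_like(m); q[y0:y1,x0:x1]=m[y0:y1,x0:x1]
        n,l,st,ce=cv2.connectedComponentsWithStats(q)
        if n<2: continue
        i=1+np.argmax(st[1:,4]); out[k]=(ray(c,*ce[i],zz),ce[i],st[i])
    return out
def fit(o):
    # pad pose from 4 caps: near/far and left/right by sorting
    P=np.array([o[k][0][:2] for k in o]); ks=list(o); c=P.mean(0)
    best=None
    import itertools
    L=np.array([[.032,-.002],[.032,-.066],[-.032,-.002],[-.032,-.066]]); lc=L.mean(0)
    for pm in itertools.permutations(range(4)):
        A=L[list(pm)]-lc; B=P-c
        th=np.arctan2((A[:,0]*B[:,1]-A[:,1]*B[:,0]).sum(),(A*B).sum())
        Rm=np.array([[np.cos(th),-np.sin(th)],[np.sin(th),np.cos(th)]]); e=np.linalg.norm(B-A@Rm.T)
        if abs(th)<.6 and(best is None or e<best[0]): best=(e,th,c-Rm@lc,Rm,{k:L[i] for k,i in zip(ks,pm)})
    return best
E
python3 - <<'E'
from m import *
p=np.load("scenep.npy"); c=np.load("scenec.npy",allow_pickle=True).item()
o=caps(p,c,(318,412,236,322))
for k in o: print(k,o[k][0].round(4),o[k][1].round(1),o[k][2])
e,th,t,R,a=fit(o); print(e,th,t,a)
for n,l in [("rock",[.017,.068])]+list(a.items()): print(n,(R@np.array(l)+t).round(4))
cv2.imwrite("pics/c.png",cv2.resize(p[180:340,290:490,::-1],None,fx=4,fy=4)[:600])
E
```

```text
yellow [ 0.4614 -0.2102  0.059 ] [349.7 268.9] [344 263  13  13 125]
blue [ 0.5221 -0.2311  0.059 ] [374.9 262.6] [369 258  13  11  99]
green [ 0.501 -0.29   0.059] [385.9 280.6] [380 276  12  10  87]
red [ 0.4389 -0.2698  0.059 ] [359.5 287.9] [353 282  14  13 135]
0.0019524473905811414 -0.33772016718255843 [ 0.49213233 -0.21821   ] {'yellow': array([-0.032, -0.002]), 'blue': array([ 0.032, -0.002]), 'green': array([ 0.032, -0.066]), 'red': array([-0.032, -0.066])}
rock [ 0.5307 -0.1597]
yellow [ 0.4613 -0.2095]
blue [ 0.5217 -0.2307]
green [ 0.5005 -0.2911]
red [ 0.4401 -0.2699]
```

View pics/c.png

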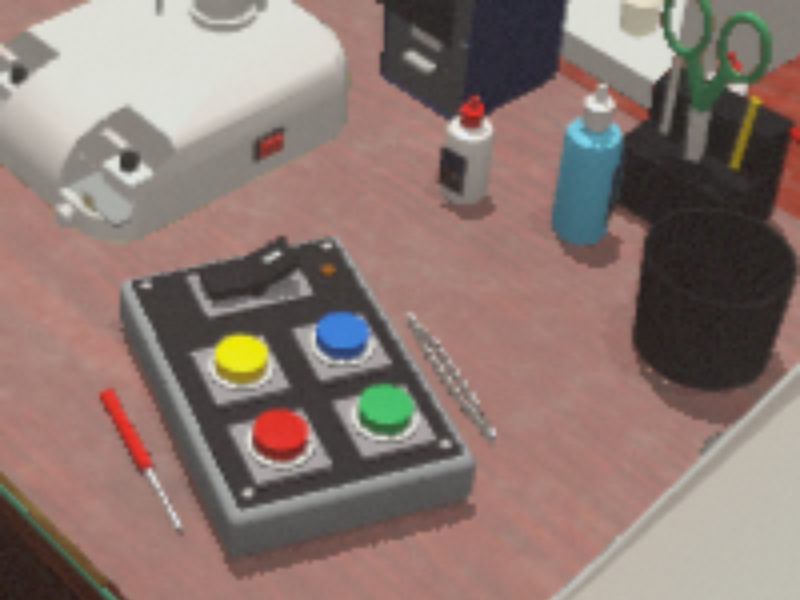

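The crop confirms the layout. The white mark on the rocker is at about crop (270,255), which is pixel (357,244), on the far end. Next I check the obstacle heights along the route.

Run:
```python
from m import *
H={}
for n in("scene","side"):
    d=np.load(n+"d.npy"); c=np.load(n+"c.npy",allow_pickle=True).item(); T=np.array(c["world_from_camera"])
    v,u=np.mgrid[:400,:640]; P=np.stack([(u-c["cx"])/c["fx"]*d,-(v-c["cy"])/c["fy"]*d,-d],-1)[d>0]@T[:3,:3].T+T[:3,3]
    for x0 in np.arange(.2,.9,.05):
        for y0 in np.arange(-.5,.6,.05):
            m=(abs(P[:,0]-x0-.025)<.025)&(abs(P[:,1]-y0-.025)<.025)
            if m.sum()>2: H[n,round(x0,2),round(y0,2)]=np.percentile(P[m,2],99)
for n in("scene","side"):
    print(n,"cols y=",np.arange(.55,-.51,-.05).round(2))
    for x0 in np.arange(.85,.19,-.05): print(round(x0,2),[int(1000*H.get((n,round(x0,2),round(y0,2)),-1)) if (n,round(x0,2),round(y0,2)) in H else '.' for y0 in np.arange(.55,-.51,-.05)])
q=manip.state()["tool_rot"]
from scipy.spatial.transform import Rotation as Ro
print(Ro.from_quat([q[1],q[2],q[3],q[0]]).as_matrix().round(3))
```

```text
scene cols y= [ 0.55  0.5   0.45  0.4   0.35  0.3   0.25  0.2   0.15  0.1   0.05 -0.
 -0.05 -0.1  -0.15 -0.2  -0.25 -0.3  -0.35 -0.4  -0.45 -0.5 ]
0.85 ['.', '.', '.', '.', 0, 5, '.', 123, 2, 4, 345, 347, 346, 346, 346, 346, 85, 86, 3, 3, '.', 278]
0.8 ['.', '.', '.', '.', '.', 161, 37, 4, 4, 5, 4, 143, 226, 224, 4, 82, 175, 174, 4, 3, '.', 265]
0.75 [345, '.', 240, 240, 240, 239, 35, 4, '.', 2, 5, 5, 224, 224, 5, 82, 116, 77, 79, 79, '.', 251]
0.7 [367, '.', 239, 183, '.', 239, 42, 4, '.', '.', '.', 293, 112, 17, 79, 57, 83, 78, 79, 78, '.', 234]
0.65 [455, 446, 241, 182, '.', 238, 52, 5, 172, 136, 305, 303, 288, 4, 4, 4, 4, 4, 78, 76, '.', 220]
0.6 [455, 437, 239, 239, 239, 238, 63, 5, 172, 172, 299, 301, 80, 40, 5, 5, 9, 4, 4, 4, 4, 202]
0.55 [363, '.', 101, 104, 100, 100, 72, 4, 3, 76, 78, 79, 76, 4, 42, 44, 43, 39, 7, 4, 113, 183]
0.5 [17, 11, 69, 69, 70, 69, 63, 4, 4, 73, 74, 74, 72, 4, 62, 67, 61, 61, 58, 4, 4, 163]
0.45 [4, 4, 5, 4, 11, 11, 5, 4, 5, 40, 52, 52, 42, 32, 57, 60, 61, 62, 56, 4, 3, 143]
0.4 [-4, 2, 4, 6, 14, 12, 39, 39, 39, 39, 15, 10, 4, 4, 38, 46, 58, 62, 40, 4
[... 1428 characters left out ...]
, '.', '.', '.', '.', '.', '.', '.', '.', '.', '.', '.']
0.4 [-2, -2, '.', '.', 15, 6, 39, '.', '.', '.', '.', '.', '.', '.', '.', '.', '.', '.', '.', '.', '.', '.']
0.35 [-1, -2, '.', 6, 16, 6, 39, 38, 7, 4, 3, -803, -797, -799, -788, -791, -799, -799, -795, -803, -798, -801]
0.3 [-4, -105, -142, 3, 6, 3, 3, 3, 3, 3, 3, 2, -7, -60, -86, -113, -144, -172, -197, -233, -261, -294]
0.25 ['.', 701, '.', '.', '.', '.', -795, -797, -796, -796, -796, -795, -796, -794, '.', '.', '.', '.', '.', '.', '.', '.']
0.2 [350, 712, 723, 726, 730, '.', '.', -799, -795, -795, -794, -796, -795, -801, '.', '.', '.', '.', '.', '.', '.', '.']
[[-0.926  0.377 -0.001]
 [ 0.377  0.926 -0.002]
 [-0.    -0.002 -1.   ]]
```

servo_tool --moves '[{"delta_pos":[-15,-16,0],"delta_rot":[0,0,0]},{"delta_pos":[-40,-42,0],"delta_rot":[0,0,0]},{"delta_pos":[-65,-68,0],"delta_rot":[0,0,0]},{"delta_pos":[-90,-94,0],"delta_rot":[0,0,0]},{"delta_pos":[-115,-120,0],"delta_rot":[0,0,0]}]' --fingers 0 --grip_force 40

```text
time_s: 0.52
eef_pos: [0.2592, 0.33, 0.2498]
tool_rot: [-0.0, 0.192, 0.981, -0.001]
contact_force: [0.8, 0.4, -0.0]
width: 0.0255
grasp_force: 0.0
```

servo_tool --moves '[{"delta_pos":[-25,-26,0],"delta_rot":[0,0,0]},{"delta_pos":[-50,-52,0],"delta_rot":[0,0,0]},{"delta_pos":[-75,-78,0],"delta_rot":[0,0,0]},{"delta_pos":[-100,-104,0],"delta_rot":[0,0,0]},{"delta_pos":[-125,-130,0],"delta_rot":[0,0,0]}]'

```text
time_s: 0.93
eef_pos: [0.3259, 0.1624, 0.2501]
tool_rot: [-0.0, 0.192, 0.981, -0.0]
contact_force: [1.2, 0.3, 0.2]
width: -0.0002
grasp_force: 0.0
```

servo_tool --moves '[{"delta_pos":[-25,-26,0],"delta_rot":[0,0,0]},{"delta_pos":[-50,-52,0],"delta_rot":[0,0,0]},{"delta_pos":[-75,-78,0],"delta_rot":[0,0,0]},{"delta_pos":[-100,-104,0],"delta_rot":[0,0,0]},{"delta_pos":[-125,-130,0],"delta_rot":[0,0,0]}]'

```text
time_s: 1.35
eef_pos: [0.3927, -0.0052, 0.2502]
tool_rot: [-0.0, 0.192, 0.981, 0.0]
contact_force: [0.4, 1.0, -0.4]
width: -0.0001
grasp_force: 0.0
```

servo_tool --moves '[{"delta_pos":[-25,-26,0],"delta_rot":[0,0,0]},{"delta_pos":[-50,-52,0],"delta_rot":[0,0,0]},{"delta_pos":[-75,-78,0],"delta_rot":[0,0,0]},{"delta_pos":[-100,-104,0],"delta_rot":[0,0,0]},{"delta_pos":[-125,-130,0],"delta_rot":[0,0,0]}]'

```text
time_s: 1.77
eef_pos: [0.4594, -0.1728, 0.2499]
tool_rot: [-0.0, 0.192, 0.981, 0.0]
contact_force: [0.5, 0.7, 0.2]
width: -0.0001
grasp_force: 0.0
```

servo_tool --moves '[{"delta_pos":[-5,-5,0],"delta_rot":[0,0,-0.02]},{"delta_pos":[-10,-10,0],"delta_rot":[0,0,-0.049]},{"delta_pos":[-10,-10,0],"delta_rot":[0,0,-0.049]},{"delta_pos":[-10,-10,0],"delta_rot":[0,0,-0.049]},{"delta_pos":[-10,-10,0],"delta_rot":[0,0,-0.049]}]'

```text
time_s: 2.18
eef_pos: [0.4644, -0.1834, 0.25]
tool_rot: [-0.001, 0.168, 0.986, 0.0]
contact_force: [0.7, -0.8, -0.3]
width: 0.0
grasp_force: 0.0
```

Run:
```python
from m import *
p,d,c=snap("wrist"); cv2.imwrite("pics/w1.png",p[:,:,::-1]); print(np.round(c["world_from_camera"],3).tolist(),c["fx"])
s=manip.state(); print(s["time_s"],s["eef_pos"],s["tool_rot"],s["qpos"].round(2) if hasattr(s["qpos"],"round") else s["qpos"])
o=caps(p,c)
for k in o: print(k,o[k][0].round(4),o[k][1].round(1),o[k][2])
if len(o)==4: print(fit(o)[:3])
```

```text
[[0.332, -0.895, -0.297, 0.388], [0.943, 0.315, 0.105, -0.158], [-0.0, -0.315, 0.949, 0.373], [0.0, 0.0, 0.0, 1.0]] 288.41066818093293
2.2333 [ 0.4645274  -0.18325401  0.25019046] [-3.11665892e-04  1.67921919e-01  9.85800238e-01  1.50510047e-04] [-0.38  0.22 -0.2   1.16  0.   -0.04]
yellow [ 0.4656 -0.2083  0.059 ] [299.9 185.9] [287 173  25  24 388]
blue [ 0.5226 -0.2306  0.059 ] [299.2 234.9] [288 223  24  25 444]
green [ 0.5005 -0.2895  0.059 ] [246.7 234. ] [236 223  23  23 412]
red [ 0.4846 -0.4113  0.059 ] [150.4 252.9] [  83  140  115  189 3581]
(np.float64(0.11163651398830547), np.float64(0.28040063580292257), array([ 0.48392315, -0.25223228]))
```

View pics/w1.png

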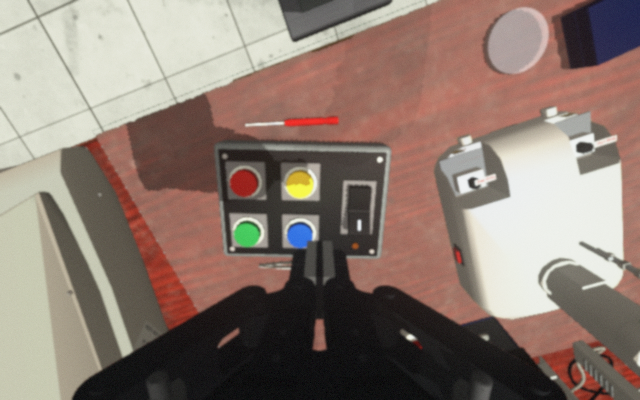

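The wrist picture shows the whole pad: red (244,181), yellow (300,182), green (247,233), blue (300,234), and the rocker's white line at about (359,226). I'll refine the fit using bounding boxes within the pad.

Run:
```python
from m import *
p=cv2.imread("pics/w1.png")[:,:,::-1].copy(); c=manip.calibration("wrist")
o=caps(p,c,(222,330,155,245))
for k in o:
    x,y,w,h=o[k][2][:4]; o[k]=(ray(c,x+(w-1)/2,y+(h-1)/2,.059),0,o[k][2]); print(k,o[k][0].round(4),o[k][2])
e,th,t,R,a=fit(o); print(e,th,t)
for n,l in [("rock",[.017,.068])]+list(a.items()): print(n,(R@np.array(l)+t).round(4))
w=ray(c,359,226,.066); print("white",w, R.T@(w[:2]-t))
s=manip.state(); q=s["tool_rot"]
from scipy.spatial.transform import Rotation as Ro
M=Ro.from_quat([q[1],q[2],q[3],q[0]]).as_matrix(); print(M.round(3), "pad y in tool", M.T@np.r_[R[:,1],0])
r=R@np.array([.018,.068])+t; print("to rocker, tool mm", 1000*M.T@(np.r_[r,.10]-s["eef_pos"]))
```

```text
yellow [ 0.4639 -0.2086  0.059 ] [287 173  25  24 388]
blue [ 0.5211 -0.2295  0.059 ] [288 223  24  22 417]
green [ 0.5003 -0.2888  0.059 ] [236 223  23  22 407]
red [ 0.4415 -0.2671  0.059 ] [230 170  28  27 557]
0.0026360189203005558 -0.35212657381793167 [ 0.49342636 -0.21657843]
rock [ 0.5328 -0.1586]
yellow [ 0.4627 -0.2074]
blue [ 0.5228 -0.2295]
green [ 0.5007 -0.2896]
red [ 0.4406 -0.2675]
white [ 0.53213809 -0.15933058  0.066     ] [0.01659195 0.06708668]
[[-0.944  0.331 -0.001]
 [ 0.331  0.944  0.   ]
 [ 0.001  0.    -1.   ]] pad y in tool [-1.46835367e-02  9.99892174e-01  1.82288974e-04]
to rocker, tool mm [-57.39847567  45.82217034 150.16113006]
```

servo_tool --moves '[{"delta_pos":[-20,16,15],"delta_rot":[0,0,0]},{"delta_pos":[-40,32,45],"delta_rot":[0,0,0]},{"delta_pos":[-56,45,80],"delta_rot":[0,0,0]},{"delta_pos":[-56,45,115],"delta_rot":[0,0,0]},{"delta_pos":[-56,45,145],"delta_rot":[0,0,0]}]'

```text
time_s: 2.65
eef_pos: [0.5333, -0.1585, 0.1035]
tool_rot: [0.0, 0.167, 0.986, 0.0]
contact_force: [0.1, 0.3, 0.0]
width: -0.0
grasp_force: 0.0
```

servo_tool --moves '[{"delta_pos":[0,0,5],"delta_rot":[0,0,0]},{"delta_pos":[0,0,5],"delta_rot":[0,0,0]},{"delta_pos":[0,0,5],"delta_rot":[0,0,0]},{"delta_pos":[0,0,5],"delta_rot":[0,0,0]},{"delta_pos":[0,0,5],"delta_rot":[0,0,0]}]'

```text
time_s: 3.07
eef_pos: [0.5344, -0.1606, 0.1028]
tool_rot: [0.002, 0.168, 0.986, -0.0]
contact_force: [0.2, 0.0, 0.2]
width: -0.0004
grasp_force: 0.0
```

servo_tool --moves '[{"delta_pos":[1,1,6],"delta_rot":[0,0,0]},{"delta_pos":[1,1,12],"delta_rot":[0,0,0]},{"delta_pos":[1,1,18],"delta_rot":[0,0,0]},{"delta_pos":[1,1,24],"delta_rot":[0,0,0]},{"delta_pos":[1,1,26],"delta_rot":[0,0,0]}]'

```text
time_s: 3.48
eef_pos: [0.5324, -0.159, 0.074]
tool_rot: [0.0, 0.168, 0.986, -0.0]
contact_force: [-4.2, 0.7, 20.1]
width: 0.0003
grasp_force: 10.0
```

servo_tool --moves '[{"delta_pos":[0,0,1],"delta_rot":[0,0,0]},{"delta_pos":[0,0,2],"delta_rot":[0,0,0]},{"delta_pos":[0,0,2],"delta_rot":[0,0,0]},{"delta_pos":[0,0,2],"delta_rot":[0,0,0]},{"delta_pos":[0,0,2],"delta_rot":[0,0,0]}]'

```text
time_s: 3.9
eef_pos: [0.5323, -0.159, 0.0741]
tool_rot: [0.001, 0.168, 0.986, -0.0]
contact_force: [-2.3, 0.8, 15.2]
width: -0.0
grasp_force: 7.5
```

The stop was reached with the tips at 55 mm, so the rocker is on. I'll lift and check.

servo_tool --moves '[{"delta_pos":[0,0,-15],"delta_rot":[0,0,0]},{"delta_pos":[0,0,-35],"delta_rot":[0,0,0]},{"delta_pos":[15,-10,-55],"delta_rot":[0,0,0]},{"delta_pos":[30,-30,-60],"delta_rot":[0,0,0]},{"delta_pos":[45,-50,-60],"delta_rot":[0,0,0]}]'

```text
time_s: 4.32
eef_pos: [0.4737, -0.1915, 0.1337]
tool_rot: [0.001, 0.167, 0.986, -0.0]
contact_force: [-0.1, -0.4, 0.3]
width: 0.0
grasp_force: 0.0
```

servo_tool --moves '[{"delta_pos":[4,-19,0],"delta_rot":[0,0,0]},{"delta_pos":[4,-19,0],"delta_rot":[0,0,0]},{"delta_pos":[4,-19,0],"delta_rot":[0,0,0]},{"delta_pos":[4,-19,0],"delta_rot":[0,0,0]},{"delta_pos":[4,-19,0],"delta_rot":[0,0,0]}]'

```text
time_s: 4.73
eef_pos: [0.4635, -0.2072, 0.132]
tool_rot: [-0.0, 0.168, 0.986, 0.0]
contact_force: [-0.0, -0.3, 0.3]
width: 0.0
grasp_force: 0.0
```

Run:
```python
from m import *
s=manip.state(); p,d,c=snap("wrist"); p2,_,_=snap("scene")
a=cv2.resize(p[:,:,::-1],(480,300)); b=cv2.resize(p2[200:325,290:490,::-1],(480,300)); cv2.imwrite("pics/w2.png",np.vstack([a,b]))
from scipy.spatial.transform import Rotation as Ro
q=s["tool_rot"]; M=Ro.from_quat([q[1],q[2],q[3],q[0]]).as_matrix()
print(s["eef_pos"],"to yellow",1000*M.T@(np.array([.462,-.2085,.09])-s["eef_pos"]))
```

```text
[ 0.46352959 -0.20716455  0.13199974] to yellow [ 0.99247706 -1.78331771 41.99923433]
```

View pics/w2.png

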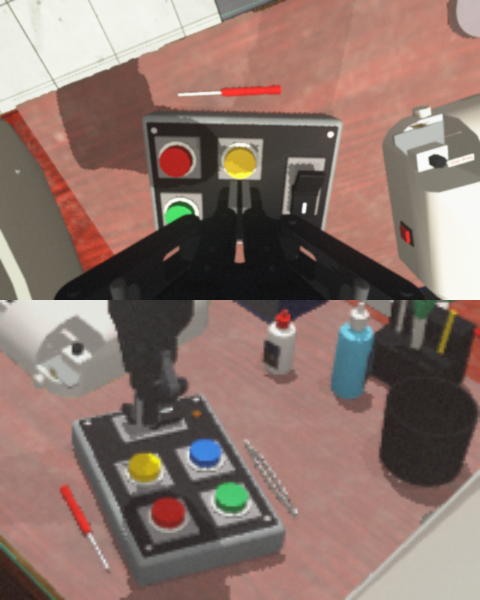

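The rocker's near end now stands up and the far half is level, so it is on. The fingers are above yellow and nothing has moved. Now I press yellow.

servo_tool --moves '[{"delta_pos":[0,-1,20],"delta_rot":[0,0,0]},{"delta_pos":[0,-1,40],"delta_rot":[0,0,0]},{"delta_pos":[0,-1,50],"delta_rot":[0,0,0]},{"delta_pos":[0,-1,57],"delta_rot":[0,0,0]},{"delta_pos":[0,-1,62],"delta_rot":[0,0,0]}]'

```text
time_s: 5.25
eef_pos: [0.4623, -0.2078, 0.0705]
tool_rot: [-0.001, 0.168, 0.986, 0.0]
contact_force: [-16.1, 6.9, 59.0]
width: -0.0002
grasp_force: 29.5
```

servo_tool --moves '[{"delta_pos":[0,0,1],"delta_rot":[0,0,0]},{"delta_pos":[0,0,1],"delta_rot":[0,0,0]},{"delta_pos":[0,0,1],"delta_rot":[0,0,0]},{"delta_pos":[0,0,1],"delta_rot":[0,0,0]},{"delta_pos":[0,0,1],"delta_rot":[0,0,0]}]'

```text
time_s: 5.67
eef_pos: [0.4621, -0.2077, 0.0709]
tool_rot: [-0.0, 0.168, 0.986, 0.0]
contact_force: [-4.6, 3.8, 13.5]
width: -0.0003
grasp_force: 6.9
```

servo_tool --moves '[{"delta_pos":[0,0,-25],"delta_rot":[0,0,0]},{"delta_pos":[0,0,-50],"delta_rot":[0,0,0]},{"delta_pos":[-20,-20,-55],"delta_rot":[0,0,0]},{"delta_pos":[-42,-42,-55],"delta_rot":[0,0,0]},{"delta_pos":[-64,-64,-55],"delta_rot":[0,0,0]}]'

```text
time_s: 6.08
eef_pos: [0.5036, -0.2911, 0.1261]
tool_rot: [0.002, 0.167, 0.986, -0.001]
contact_force: [0.4, 0.8, 0.3]
width: -0.0001
grasp_force: 0.0
```

servo_tool --moves '[{"delta_pos":[0,0,0],"delta_rot":[0,0,0]},{"delta_pos":[0,0,0],"delta_rot":[0,0,0]},{"delta_pos":[0,0,0],"delta_rot":[0,0,0]},{"delta_pos":[0,0,0],"delta_rot":[0,0,0]},{"delta_pos":[0,0,0],"delta_rot":[0,0,0]}]'

```text
time_s: 6.5
eef_pos: [0.5012, -0.2891, 0.1242]
tool_rot: [-0.0, 0.168, 0.986, 0.0]
contact_force: [-0.3, 0.4, -0.7]
width: 0.0001
grasp_force: 0.0
```

Run:
```python
from m import *
s=manip.state(); p,d,c=snap("wrist"); p2,_,_=snap("scene")
a=cv2.resize(p[:,:,::-1],(480,300)); b=cv2.resize(p2[200:325,290:490,::-1],(480,300)); cv2.imwrite("pics/w3.png",np.vstack([a,b]))
o=caps(p,c,zz=.052); print({k:(v[0].round(4),v[2]) for k,v in o.items()})
from scipy.spatial.transform import Rotation as Ro
q=s["tool_rot"]; M=Ro.from_quat([q[1],q[2],q[3],q[0]]).as_matrix()
print(s["eef_pos"],"to green",1000*M.T@(np.array([.5006,-.2903,.071])-s["eef_pos"]))
```

```text
{'yellow': (array([ 0.4613, -0.2226,  0.052 ]), array([394, 124,   5,  22,  29], dtype=int32)), 'blue': (array([ 0.5262, -0.2302,  0.052 ]), array([ 386,  204,   43,   40, 1299], dtype=int32)), 'green': (array([ 0.5083, -0.295 ,  0.052 ]), array([300, 215,  38,  26, 562], dtype=int32)), 'red': (array([ 0.4609, -0.4152,  0.052 ]), array([  53,   72,  153,  258, 6213], dtype=int32))}
[ 0.50122939 -0.28907819  0.1242032 ] to green [ 0.13455387 -1.37942236 53.2028982 ]
```

View pics/w3.png

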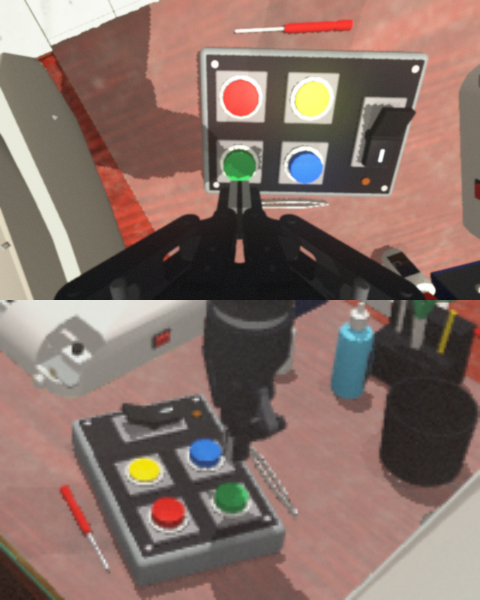

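The yellow cap sits low, in its collar, and the rocker is on. The fingers are over green and clear of blue. Now I press green, gently at the end.

servo_tool --moves '[{"delta_pos":[0,-1,20],"delta_rot":[0,0,0]},{"delta_pos":[0,-1,38],"delta_rot":[0,0,0]},{"delta_pos":[0,-1,45],"delta_rot":[0,0,0]},{"delta_pos":[0,-1,49],"delta_rot":[0,0,0]},{"delta_pos":[0,-1,52],"delta_rot":[0,0,0]}]'

```text
time_s: 7.02
eef_pos: [0.5008, -0.2904, 0.0722]
tool_rot: [-0.001, 0.168, 0.986, 0.0]
contact_force: [-2.1, 1.4, 3.9]
width: -0.0001
grasp_force: 1.8
```

servo_tool --moves '[{"delta_pos":[0,0,0.5],"delta_rot":[0,0,0]},{"delta_pos":[0,0,1],"delta_rot":[0,0,0]},{"delta_pos":[0,0,1.5],"delta_rot":[0,0,0]},{"delta_pos":[0,0,2],"delta_rot":[0,0,0]},{"delta_pos":[0,0,2],"delta_rot":[0,0,0]}]'

```text
time_s: 7.43
eef_pos: [0.5018, -0.2913, 0.071]
tool_rot: [0.0, 0.168, 0.986, -0.0]
contact_force: [-1.9, 2.4, 6.1]
width: 0.0001
grasp_force: 2.6
```

servo_tool --moves '[{"delta_pos":[0,0,0],"delta_rot":[0,0,0]},{"delta_pos":[0,0,0],"delta_rot":[0,0,0]},{"delta_pos":[0,0,0],"delta_rot":[0,0,0]},{"delta_pos":[0,0,0],"delta_rot":[0,0,0]},{"delta_pos":[0,0,0],"delta_rot":[0,0,0]}]'

```text
time_s: 7.85
eef_pos: [0.5018, -0.2913, 0.071]
tool_rot: [0.0, 0.168, 0.986, -0.0]
contact_force: [-3.1, 1.5, 5.7]
width: 0.0003
grasp_force: 2.7
```

```bash
python3 -c "
from plant import manip
print(manip.state()['contact_force']); print(manip.sign_off())"
```

```text
[-3.13407426  1.47315477  5.70883106]
the job is handed in; nothing more can be done
None
```

I handed the job in at about 8 s with the rocker on, yellow latched in, and the fingers holding green fully down at about 6 N; red and blue were not pressed and I saw no loose thing moved, but sign-off returned no verdict.

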